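# Lever a welded coupon up out of its spring-latched jig

### The job

Slide the hold-down bridge of the blue jig all the way back to its yellow stops, then take the orange-handled pry bar and, over the jig's fulcrum rod, lever up the front edge of the welded plate until it has snapped past the two brass spring plungers and stays resting up on them, its back edge still in the nest. Use only the bar on the plate: never touch the plate with the gripper. Finish by laying the bar flat on the bench off the jig, and leave the wire brush, the chipping hammer and the spare plate where they are.

Things in the scene. Friction and masses are not known exactly. Their poses are not given: they have to be found in the camera images.
- jig: Blue steel jig fixed to the bench, 192 (x) x 128 (y) mm; origin: centre of its underside, z up, x from its front (pry side) to its back: the bar goes in along +x. Nest floor at z 80 mm, 5 mm walls round the plate, its back corners tucked 8 mm under two lips. At the front, between cheeks 44 mm apart, a pry gap runs under the plate's front edge (x -50 mm) back to a solid face at x -28 mm
- plunger_point (a point): Point of the left (+y) of two brass wedge-nosed spring plungers in steel housings, at jig x -40, y +-27.5, z 89 mm (housings up to 97 mm). They reach 2.5 mm over the plate's side edges; 15 to 20 N upwards at the plate's front edge pushes them aside, and once its underside is past the points they spring back beneath it and hold it up
- rod_top (a point): Middle of the top of the fulcrum rod, a 12 mm steel rod lying across the jig's front along its y (62 mm long), 34 mm in front of the plate's front edge; jig x -84, z 72 mm: the top of the rod lies 8 mm below the underside of the seated plate
- nest (a point): Centre of the nest floor (jig x 0, y 0, z 80 mm): where the seated plate's origin lies
- bridge (a joint): Travel of the aluminium hold-down bridge along the jig's +x, in m: 0 foremost, 0.093 hard against the yellow end stops. It starts between 0 and 0.025, over the plate, which then cannot rise; moving it takes 3 to 5 N; it stays where it is left
- bridge_knob (a point): Centre of the red block grip on top of the bridge, 18 mm along jig x, 24 mm along jig y, 30 mm tall (from 106 to 136 mm above the bench); this point is 122 mm above the bench. The beam below is 18 mm wide and 120 mm long; a foot under its middle ends 2.5 mm above the plate
- coupon: Dark steel weld test plate with weld beads on top, 100 (its x) x 60 (its y) x 6 mm, about 0.28 kg, seated in the jig's nest with its axes along the jig's; origin: centre of its underside. The underside of its middle is free only in the pry gap at its front
- coupon_front (a point): Middle of the bottom front edge of the plate (plate x -50 mm); 80 mm above the bench when seated, 90 to 95 mm when resting up on the plungers
- coupon_rear (a point): Middle of the bottom back edge of the plate (plate x +50 mm)
- pry_bar: Pry bar lying flat on the bench, about 0.24 kg: orange handle 115 x 22 (wide) x 24 mm (tall), flat steel blade straight out of its end, 105 long x 22 wide x 4.5 mm thick, centred 12 mm above the handle's underside. Origin: underside of the handle, beneath the grip point; x along the bar towards the blade tip, z up. The handle runs from x -55 to +60 mm, the blade from +60 to +165 mm
- bar_grip (a point): Grip point: centre of the handle's section near its middle, 12 mm above its underside (bar x 0)
- bar_tip (a point): Middle of the end of the blade (bar x +165 mm, 12 mm above the handle's underside level)
- wire_brush: Bystander: yellow-handled wire brush, 250 x 44 x 22 mm, lying on its side; origin under its middle, x along it
- chipping_hammer: Bystander: steel chipping hammer with a coil-spring grip, 280 mm long, head 130 mm wide, 24 mm high; origin under its handle, x along it towards the head
- spare_coupon: Bystander: spare welded steel plate, 100 x 50 x 9 mm; origin: centre of its underside
Mind the look-alikes: they are no part of the job. Of the things that look like the jig, the larger one is meant. Of the things shaped like the pry_bar, the orange one is meant.

How it is judged:
By the outcome, as a careful person would: the job done as asked, in the order asked, and still so for the second after the job is handed in, with the robot touching nothing.
It also fails if it takes over 67 s, if anything falls off the work surface, if the arm or the gripper's body presses on something with over 40 N, if the wrist force passes 120 N, or if a joint passes its speed limit or range.

### The arm

A 6-joint arm with a two-finger parallel gripper is mounted at the origin on the work surface. World frame = base frame: x ahead of the robot, y to its left, z up, the work surface at z = 0. Lengths are in m, angles in rad, forces in N, time in s.
With the tool pointing down it reaches from about 0.35 to 0.875 m from the base axis. Payload 4.2 kg.
Tool frame: the origin (TCP) lies midway between the tips of the shut fingers; the grasp point (between the pads) lies 19 mm behind it (bot.pinch_z is the z of the grasp point in the tool frame, in m); z points along the fingers, y is the line along which they close (so a half turn about z gives the same grasp; the last joint's range is limited). The gripper opens to 87 mm and grips with 3 to 60 N. Pads are 19 mm wide; open, the fingers measure 117 mm over their backs; the gripper's body (75 mm by 190 mm) begins 51 mm behind the grasp point.
Start: joints at [-0.901, 0.385, 0.008, 0, -1.194, -0.259], TCP at [0.25, -0.573, 0.223] pointing down, gripper open.
Joint ranges: [-3.14, 3.14], [-1.21, 2.06], [-1.07, 1.41], [-3.16, 2.05], [-2.99, -0.16], [-3.1, 3.1]. Speed limits (rad/s): [2.79, 2.79, 3.14, 3.14, 3.14, 3.14].

### API

Orientations are given as [roll, pitch, yaw] about the fixed x, y, z axes, in that order (R = Rz(yaw) Ry(pitch) Rx(roll)).
In Python, from plant import bot, jaws, vision, workorder, nets, monitor gives the robot as it stands. Calls block until the motion is done:
- bot.move_ptp(position, orientation): joint-space move of the TCP to a pose.
- bot.servo_line(position, max_speed=0.15, ori=None): straight line of the TCP; ori=None keeps the orientation; max_speed is the mean speed in m/s.
- bot.movej(angles): joint-space move.
- jaws.gripper_to(opening): opening from 0.0 (shut) to 1.0 (fully open); the grip force is fixed at half the most; returns when the fingers have stopped.
- bot.dwell(seconds).
- bot.ik(position, orientation): joint angles nearest the present ones, or None.
- vision.get_image(name): name is "scene" or "top" or "wrist"; returns a dict with "frame" (480x640x3 uint8, red, green, blue), "z_map" (480x640 float32, m along the optical axis (not along the pixel's ray), 0 where there is no reading), "camera_matrix" (3x3 intrinsics, pixels), "distortion" ([k1, k2, p1, p2, k3] as OpenCV has them; the pictures are not rectified), "eye" and "orientation" of the camera in the world. Camera axes: x right, y down, z forward; pixel columns grow to the right and rows downward; lengths in m; the calibration is good to about 2 mm. A picture is of the moment at which its call begins.
A pose or a line that the arm cannot do raises bot.PlanningError and nothing moves.
- workorder.sign_off(): hands the job in; it is judged then, once.
Trained networks look in a picture, given as the dict that the camera call returned (one of the last four; its "shot" number tells which), for a name from the list of things; names that differ only in an ending like _2 or _b are one class to them, and where a whole thing is asked for, a point or a joint stands for the part that bears it (a point fixed in the world has none). Each returns a list of dicts, best first, with "confidence" (0 to 1); they miss things now and then, are a little off and sometimes report something else, mostly with a low value. They report only what shows in the picture. A call takes as long as a camera call. They do not tell look-alikes from the thing itself.
- nets.masks_of(picture, query): "pixels" (480x640 bool, what is visible of it) and "box" ([left, top, right, bottom] in pixels, round what is visible of it).
Readings, each from a call of its own:
- monitor.get_t(): time.
- monitor.get_joint_positions(): joint angles.
- monitor.get_qvel(): joint speeds.
- monitor.get_effort(): joint torques, N m.
- monitor.get_ee_pos(): TCP position.
- monitor.get_eef_rot(): TCP orientation.
- monitor.get_contact_force(): force on the tool from outside, world axes, zero at the start.
- monitor.get_torque(): the same for the moment, N m.
- monitor.get_grip_width(): opening from 0.0 (shut) to 1.0 (fully open).
- monitor.get_finger_force(): force on a finger pad.
Only numpy, scipy, OpenCV 4.12 (cv2) and the standard library are available. Lean on these libraries where they do the work, as an engineer would, in place of code of your own. Each camera call takes 0.05 s, during which the arm holds its last target. There are 200 camera calls.

## Working session

There is one attempt and no reset: what is moved stays moved. The work goes in short steps, each a Python script; the robot and the scene stay as the last script left them, time stands still between calls to the robot, and variables do not carry over. Pictures are saved under pics/ and viewed, at most 10 in all, crops included, and the job is handed in when it is done.

```bash
ls; mkdir -p pics
cat > h.py <<'E'
import numpy as np, cv2
from scipy.spatial.transform import Rotation as R
from plant import bot, jaws, vision, workorder, nets, monitor
def Rc(p):
    o=np.array(p["orientation"],float)
    return o if o.shape==(3,3) else R.from_euler('xyz',o).as_matrix()
def cloud(p,mask):
    v,u=np.nonzero(mask&(p["z_map"]>0)); z=p["z_map"][v,u]
    n=cv2.undistortPoints(np.c_[u,v].astype(np.float64)[:,None],np.array(p["camera_matrix"]),np.array(p["distortion"]))[:,0]
    return (np.c_[n,np.ones(len(n))]*z[:,None])@Rc(p).T+np.array(p["eye"])
def save(p,name,box=None,k=1):
    f=p["frame"][:,:,::-1]
    if box: f=f[box[1]:box[3],box[0]:box[2]]
    cv2.imwrite("pics/"+name,cv2.resize(f,None,fx=k,fy=k))
E
python3 - <<'E'
from h import *
p=vision.get_image("top"); s=vision.get_image("scene")
print(p["eye"],p["orientation"],s["eye"],s["orientation"])
save(p,"top.png"); save(s,"scene.png")
for q in ["jig","bridge_knob","pry_bar","coupon","wire_brush","chipping_hammer","spare_coupon"]:
    for n,im in (("top",p),("scene",s)):
        for d in nets.masks_of(im,q)[:3]:
            c=cloud(im,d["pixels"]); print(q,n,round(d["confidence"],2),d["box"],len(c),np.round(np.median(c,0),3) if len(c) else "", np.round(np.percentile(c[:,2],98),3) if len(c) else "")
print(monitor.get_t())
E
```

```text
pics
[0.25949324 0.04112102 1.56227921] [-2.91054967 -0.00680537 -1.53055645] [ 1.22171997 -0.41758957  0.84788269] [-2.34914448  0.01558571  0.92098284]
jig top 0.9 [235.5, 217.8, 312.1, 274.6] 2564 [0.595 0.169 0.077] 0.131
jig top 0.71 [277.8, 153.4, 333.3, 204.2] 1588 [0.808 0.102 0.057] 0.092
jig scene 0.85 [327.0, 197.8, 410.4, 282.3] 3799 [0.644 0.151 0.058] 0.128
jig scene 0.56 [370.2, 272.3, 432.6, 344.3] 2978 [0.829 0.085 0.052] 0.094
bridge_knob top 0.66 [267.5, 214.7, 288.5, 263.6] 337 [0.612 0.163 0.106] 0.141
bridge_knob top 0.66 [300.6, 154.7, 315.9, 189.6] 196 [0.822 0.089 0.078] 0.102
bridge_knob scene 0.83 [384.2, 288.8, 423.5, 314.4] 331 [0.829 0.087 0.078] 0.101
bridge_knob scene 0.73 [341.4, 202.8, 388.2, 247.8] 753 [0.626 0.164 0.104] 0.137
pry_bar top 0.81 [405.3, 186.3, 480.8, 198.6] 554 [ 0.802 -0.307  0.018] 0.03
pry_bar top 0.61 [384.5, 232.3, 461.5, 256.0] 680 [ 0.636 -0.254  0.017] 0.029
pry_bar scene 0.68 [190.3, 368.7, 273.7, 465.3] 1610 [ 0.809 -0.321  0.018] 0.026
pry_bar scene 0.6 [166.6, 313.0, 271.4, 360.2] 1282 [ 0.639 -0.263  0.016] 0.026
coupon 
[... 365 characters left out ...]
8 -0.32   0.019] 0.024
wire_brush scene 0.29 [167.6, 314.2, 269.8, 362.4] 1243 [ 0.639 -0.264  0.016] 0.026
chipping_hammer top 0.92 [157.5, 219.8, 202.4, 315.5] 721 [0.602 0.438 0.018] 0.03
chipping_hammer scene 0.57 [380.5, 163.5, 474.2, 222.3] 708 [0.613 0.435 0.017] 0.027
chipping_hammer scene 0.48 [169.5, 312.8, 273.0, 362.0] 1193 [ 0.639 -0.264  0.016] 0.026
chipping_hammer scene 0.34 [325.6, 196.6, 409.0, 280.8] 3770 [0.644 0.151 0.059] 0.127
spare_coupon top 0.81 [208.7, 312.7, 235.8, 351.2] 663 [0.367 0.313 0.008] 0.016
spare_coupon top 0.4 [160.2, 221.9, 203.6, 314.1] 494 [0.664 0.438 0.018] 0.03
spare_coupon scene 0.86 [329.2, 166.7, 358.7, 189.5] 424 [0.371 0.31  0.008] 0.012
0.8
```

View pics/top.png

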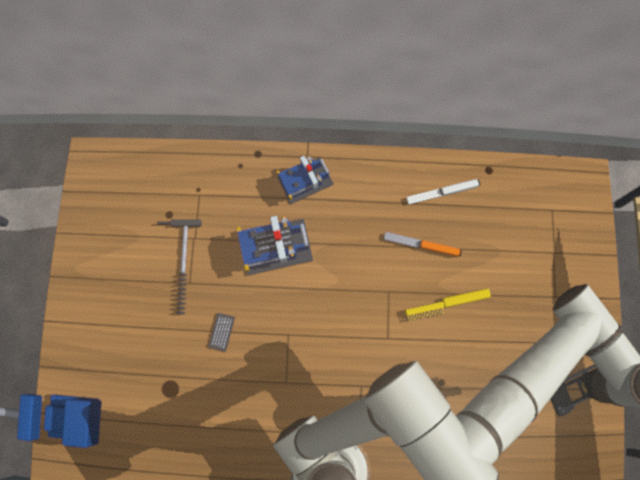

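View pics/scene.png

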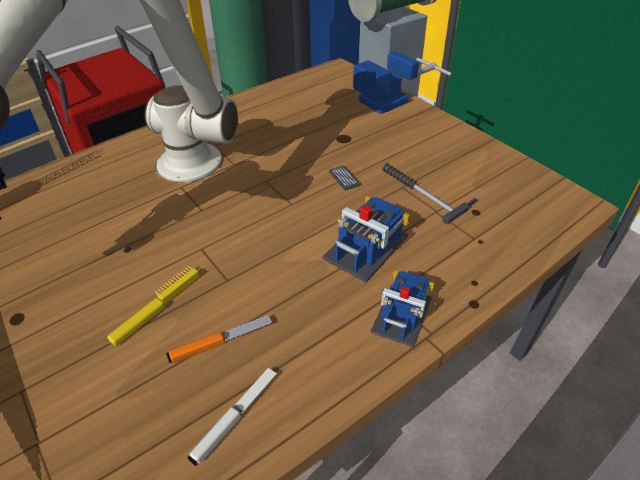

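The top view shows four pieces of interest, listed with the look-alike for each:
- **Jigs:** large one at (275,245), small look-alike at (305,178). I choose the large one. Its rod end is on the right and its yellow stops on the left, so jig +x is roughly world +y.
- **Bars:** orange at (422,244), white look-alike at (442,192). I choose the orange one.
- **Not to be disturbed:** brush (448,305), hammer (182,265), spare plate (221,332).

Next I go above the jig and take one close look.

Run:
```python
from h import *
p=vision.get_image("top")
d=[x for x in nets.masks_of(p,"jig")][0]; c=cloud(p,d["pixels"]); 
r=cv2.minAreaRect(c[:,:2].astype(np.float32)); print("jig rect",r)
bx=cv2.boxPoints(r); e=[bx[1]-bx[0],bx[2]-bx[1]]; L=max(e,key=np.linalg.norm); psi=np.arctan2(*L[::-1]); psi=psi if psi>0 else psi+np.pi
print("psi",np.degrees(psi), monitor.get_eef_rot())
for y in (psi,psi-np.pi): print(y, bot.ik([.60,.14,.38],[np.pi,0,y]))
cur=monitor.get_eef_rot()
q=[bot.ik([.60,.12,.38],[np.pi,0,y]) for y in (psi,psi-np.pi)]
j=monitor.get_joint_positions()
k=min((i for i in (0,1) if q[i] is not None),key=lambda i:abs(q[i][5]))
bot.movej(q[k])
w=vision.get_image("wrist"); print(k,w["eye"],w["orientation"],monitor.get_t()); save(w,"w1.png")
np.savez("w1.npz",**{a:np.array(b) for a,b in w.items()})
for qn in ["jig","bridge_knob","coupon","rod_top"]:
    for d in nets.masks_of(w,qn)[:2]:
        c=cloud(w,d["pixels"]); print(qn,round(d["confidence"],2),d["box"],np.round(np.median(c,0),4))
```

```text
jig rect ((0.6222021579742432, 0.18029555678367615), (0.14484575390815735, 0.20028729736804962), 14.60008716583252)
psi 104.60008 [-3.14158805e+00 -1.93127088e-05 -2.73076491e+00]
1.8256159 [ 0.491598    0.31198827  0.28408627  0.         -1.54289433  2.90481421]
-1.3159769 [ 0.491598    0.31198827  0.28408627  0.         -1.54289433 -0.23677853]
1 [0.62029653 0.04308422 0.54223238] [ 2.85614143e+00 -5.11654383e-04 -2.88698779e+00] 3.7417
jig 0.77 [238.1, 151.0, 343.3, 303.6] [0.6154 0.1568 0.0804]
jig 0.65 [86.8, 64.2, 208.2, 190.9] [0.8108 0.0965 0.0589]
bridge_knob 0.87 [240.6, 212.8, 342.5, 244.6] [0.6193 0.1616 0.1063]
bridge_knob 0.61 [85.9, 103.4, 180.0, 136.2] [0.8199 0.0874 0.0788]
coupon 0.8 [265.8, 197.5, 315.5, 273.4] [0.6164 0.185  0.0867]
rod_top 0.89 [89.6, 62.4, 211.6, 195.2] [0.8107 0.0969 0.0588]
rod_top 0.55 [238.7, 147.5, 341.8, 306.6] [0.6158 0.1577 0.0802]
```

View pics/w1.png

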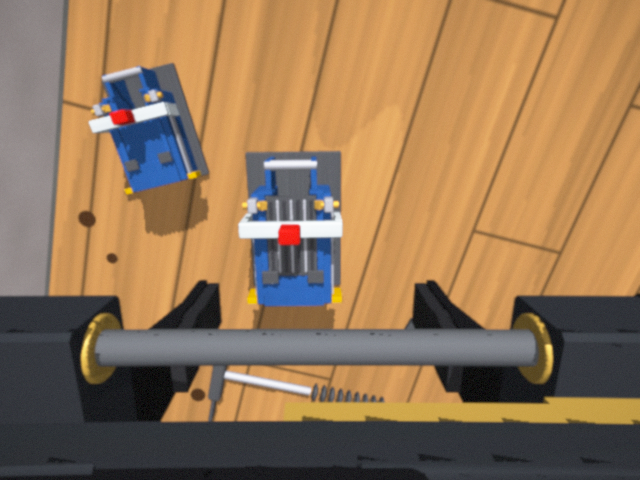

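The wrist view shows the large jig at (290,228), nearly aligned with the tool. The rod is at (290,163), the red knob at (290,235) and the yellow stops at (252,297) and (337,297). Next I fit the jig pose from the rod, knob and beam.

```bash
cat > fit.py <<'E'
from h import *
def sel(w,box,cond):
    f=w["frame"].astype(int); m=np.zeros(f.shape[:2],bool); b=box; m[b[1]:b[3],b[0]:b[2]]=True
    r,g,bl=f[...,0],f[...,1],f[...,2]
    return m&cond(r,g,bl)
red=lambda r,g,b:(r>150)&(g<70)&(b<70)
white=lambda r,g,b:(r>150)&(abs(r-b)<40)
yel=lambda r,g,b:(r>170)&(g>120)&(b<80)
blue=lambda r,g,b:(b>r+50)
def rep(n,c):
    rr=cv2.minAreaRect(c[:,:2].astype(np.float32)); print(n,len(c),"mean",np.round(c.mean(0),4),"rect",np.round(rr[0],4),np.round(rr[1],4),round(rr[2],1)); return rr
E
python3 - <<'E'
from fit import *
w=dict(np.load("w1.npz"))
for n,b,cond,lo,hi in [("rod",(255,155,325,172),white,.06,.08),("knob",(270,220,310,250),red,.132,.142),("beam",(235,212,348,242),white,.10,.112),("yelL",(325,285,350,310),yel,.0,.2),("yelR",(240,285,262,310),yel,0,.2),("jigblue",(240,150,345,310),blue,.07,.11),("plate",(265,195,316,276),lambda r,g,b:(r<110)&(abs(r-b)<30),.084,.092)]:
    c=cloud(w,sel(w,b,cond)); print(n,"z",np.round(np.percentile(c[:,2],[5,50,95]),4)); c=c[(c[:,2]>lo)&(c[:,2]<hi)]; 
    if len(c)>5: rep(n,c)
E
```

```text
rod z [0.0112 0.0715 0.0733]
rod 373 mean [0.6381 0.0944 0.0713] rect [0.6391 0.0944] [0.0617 0.008 ] 14.6
knob z [0.1214 0.1358 0.1374]
knob 318 mean [0.6198 0.1633 0.1358] rect [0.6201 0.1636] [0.023  0.0171] 15.0
beam z [0.0735 0.1057 0.1074]
beam 1298 mean [0.62   0.163  0.1059] rect [0.6197 0.1642] [0.1192 0.0186] 15.1
yelL z [0.0005 0.0704 0.0763]
yelL 149 mean [0.5381 0.2483 0.0611] rect [0.531  0.2696] [0.0204 0.0563] 11.9
yelR z [-0.0001  0.0712  0.0764]
yelR 135 mean [0.6484 0.279  0.0613] rect [0.6495 0.2992] [0.0208 0.055 ] 2.3
jigblue z [0.0493 0.0842 0.0865]
jigblue 3571 mean [0.6055 0.2131 0.0829] rect [0.6157 0.1779] [0.0958 0.1815] 14.9
plate z [0.0848 0.0867 0.0894]
plate 2108 mean [0.6163 0.1795 0.0868] rect [0.6186 0.1777] [0.0615 0.1   ] 14.5
```

```bash
cat >> h.py <<'E'
psi=np.radians(104.8); U=np.array([np.cos(psi),np.sin(psi),0]); V=np.array([-np.sin(psi),np.cos(psi),0]); O=np.array([.618,.177,0])
def J(x,y,z): return O+x*U+y*V+np.array([0,0,z])
DOWN=[np.pi,0,psi-np.pi]
def fx(): 
    f=np.array(monitor.get_contact_force()); return f@U,f@V,f[2]
E
python3 - <<'E'
from h import *
jaws.gripper_to(0.0)
bot.move_ptp(J(-.062,.0015,.17),DOWN)
bot.servo_line(J(-.056,.0015,.117),.12)
print("pre",np.round(fx(),1),monitor.get_t())
bot.servo_line(J(.025,.0015,.117),.1)
print("mid",np.round(fx(),1),monitor.get_t())
x=.025
while x<.085:
    x+=.003; bot.servo_line(J(x,.0015,.117),.06); f=fx(); print(round(x,3),np.round(f,1),np.round((np.array(monitor.get_ee_pos())-O)@U,4))
    if f[0]<-14: break
print(monitor.get_t())
E
```

```text
pre [-0.4 -0.3 -0.1] 6.9167
mid [-1.2 -0.   0.3] 7.875
0.028 [-0.7  0.  -0.4] 0.0279
0.031 [-1.9 -1.  -0.8] 0.0308
0.034 [-1.7 -0.2  0.2] 0.0341
0.037 [-1.5  0.7  0.5] 0.0373
0.04 [-0.7  0.5 -1.7] 0.0403
0.043 [-0.9  0.7 -0.9] 0.0433
0.046 [-1.5  0.7 -0.9] 0.0463
0.049 [-1.2  0.3  0.2] 0.0493
0.052 [-1.3  1.2 -0.6] 0.0523
0.055 [-1.4  0.8 -0.7] 0.0553
0.058 [-5.3 -0.6 -0. ] 0.057
0.061 [-14.4  -2.5  -0.6] 0.0571
10.875
```

Bridge is hard against its stops: the TCP stalled and the reaction rose to 14 N. Next I back off and look at the bar.

Run:
```python
from fit import *
p0=np.array(monitor.get_ee_pos()); bot.servo_line(p0-U*.02,.1); bot.servo_line(J(.0,.0,.25),.25)
a=np.radians(78)
bot.move_ptp([.64,-.22,.30],[np.pi,0,a-np.pi]); 
t=vision.get_image("top"); w=vision.get_image("wrist"); save(w,"w2.png"); print(monitor.get_t(),w["eye"])
np.savez("w2.npz",**{a:np.array(b) for a,b in w.items()})
c=cloud(t,sel(t,(230,200,320,280),red)); print("red top",np.round(c.mean(0),4),"jigx",(c.mean(0)-O)@U, (c.mean(0)-O)@V)
save(t,"t2.png",(220,190,330,290),6)
for d in nets.masks_of(w,"pry_bar")[:2]:
    c=cloud(w,d["pixels"]); c=c[c[:,2]>.006]; print(d["box"],d["confidence"]); rep("bar",c)
oj=lambda r,g,b:(r>180)&(g>70)&(g<150)&(b<70)
c=cloud(w,sel(w,(0,0,640,480),oj)); print(np.percentile(c[:,2],[2,50,98])); c=c[c[:,2]>.02]; rep("orange",c)
```

```text
13.55 [ 0.62521762 -0.29562094  0.4620438 ]Traceback (most recent call last):
  File "<stdin>", line 7, in <module>
  File "h.py", line 9, in cloud
    n=cv2.undistortPoints(np.c_[u,v].astype(np.float64)[:,None],np.array(p["camera_matrix"]),np.array(p["distortion"]))[:,0]
      ~~~~~~~~~~~~~~~~~~~^^^^^^^^^^^^^^^^^^^^^^^^^^^^^^^^^^^^^^^^^^^^^^^^^^^^^^^^^^^^^^^^^^^^^^^^^^^^^^^^^^^^^^^^^^^^^^
cv2.error: OpenCV(4.12.0) /io/opencv/modules/calib3d/src/undistort.dispatch.cpp:347: error: (-215:Assertion failed) CV_IS_MAT(_src) && CV_IS_MAT(_dst) && (_src->rows == 1 || _src->cols == 1) && (_dst->rows == 1 || _dst->cols == 1) && _src->cols + _src->rows - 1 == _dst->rows + _dst->cols - 1 && (CV_MAT_TYPE(_src->type) == CV_32FC2 || CV_MAT_TYPE(_src->type) == CV_64FC2) && (CV_MAT_TYPE(_dst->type) == CV_32FC2 || CV_MAT_TYPE(_dst->type) == CV_64FC2) in function 'cvUndistortPointsInternal'
```

View pics/w2.png

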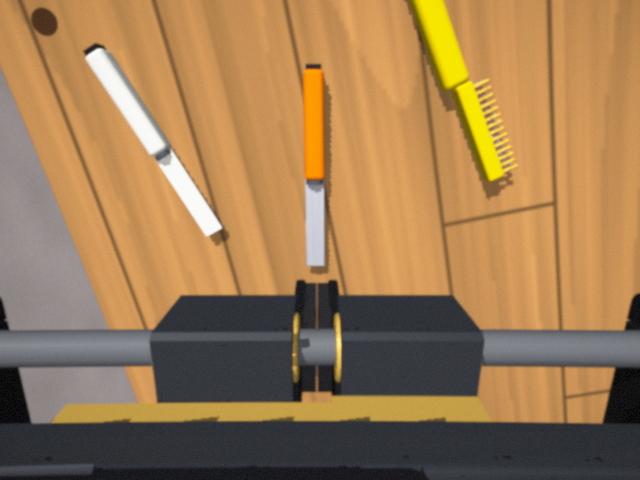

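The wrist view shows the orange bar with its handle at (314,120) and tip at (316,265), aligned with the tool. The white look-alike is at (155,145) and the brush at (465,90). The red knob was hidden from the top camera. Next I fit the bar.

Run:
```python
from fit import *
w=dict(np.load("w2.npz"))
oj=lambda r,g,b:(r>150)&(g>60)&(g<160)&(b<70)
c=cloud(w,sel(w,(295,60,332,185),oj)); print(np.percentile(c[:,2],[2,50,98])); c=c[(c[:,2]>.019)]; rep("orange",c)
c=cloud(w,sel(w,(300,185,330,270),lambda r,g,b:(b>120)&(abs(r-b)<50))); print(np.percentile(c[:,2],[2,50,98])); rep("blade",c[c[:,2]>.009])
c=cloud(w,sel(w,(295,60,332,275),lambda r,g,b:r>-1)); c=c[c[:,2]>.009];rep("bar",c)
m,_,_=[0,0,0]; uu,s,v=np.linalg.svd(c[:,:2]-c[:,:2].mean(0),full_matrices=False); print(np.degrees(np.arctan2(*v[0][::-1])))
```

```text
[-0.00045256  0.02367196  0.02578449]
orange 2142 mean [ 0.6281 -0.2954  0.0236] rect [ 0.6288 -0.294 ] [0.1136 0.0212] 78.5
[0.00082376 0.01455628 0.01641309]
blade 1514 mean [ 0.6502 -0.1841  0.0146] rect [ 0.6504 -0.1831] [0.0993 0.022 ] 78.7
bar 3875 mean [ 0.6368 -0.2517  0.0199] rect [ 0.6383 -0.2441] [0.2246 0.022 ] 78.7
78.80867113919807
```

Run:
```python
from fit import *
a=np.radians(78.6); d=np.array([np.cos(a),np.sin(a),0]); g=np.array([.6278,-.297,0])+.010*d
o=[np.pi,0,a-np.pi]
jaws.gripper_to(.6)
bot.move_ptp(g+[0,0,.08],o); bot.servo_line(g+[0,0,.003],.1)
jaws.gripper_to(0.0); print("grip",monitor.get_grip_width(),monitor.get_finger_force(),monitor.get_t())
bot.servo_line(g+[0,0,.16],.15)
w=vision.get_image("wrist"); t=vision.get_image("top"); save(w,"w3.png"); np.savez("w3.npz",**{k:np.array(v) for k,v in w.items()})
e=np.array(monitor.get_ee_pos()); r=monitor.get_eef_rot(); print(e,r,monitor.get_t(),monitor.get_grip_width())
np.savez("pose3.npz",e=e,r=r)
m=sel(t,(230,200,320,280),red)
if m.sum()>3: c=cloud(t,m); print("red top",np.round(c.mean(0),4),"jigx",(c.mean(0)-O)@U,(c.mean(0)-O)@V)
save(t,"t2.png",(220,190,330,290),6)
```

```text
grip 0.25218978710395024 29.987576007843018 17.1
[ 0.62913308 -0.28696449  0.15845362] [ 3.13885391e+00  2.53622095e-04 -1.76985112e+00] 18.4 0.24953081096549432
```

View pics/w3.png

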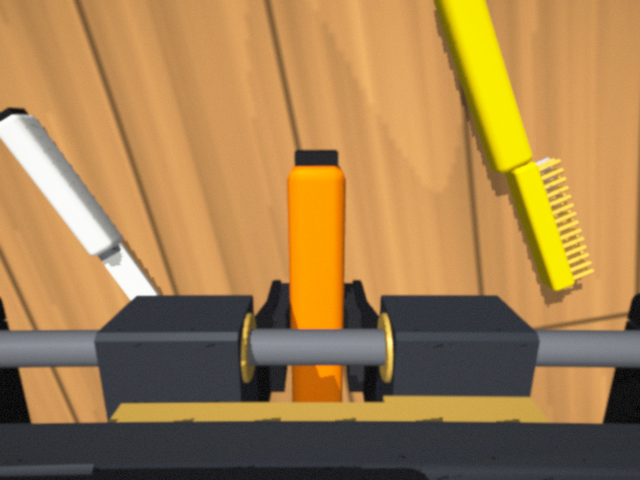

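View pics/t2.png

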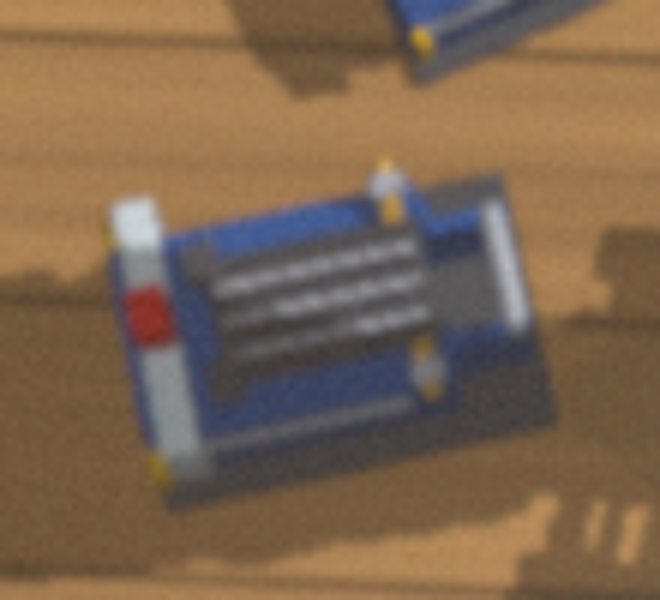

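The top crop shows the bridge (150,320) against both yellow stops and the plate uncovered. The wrist view shows the bar held straight at (317,280). Next I measure the bar's pitch in the grip.

Run:
```python
from fit import *
w=dict(np.load("w3.npz")); P=np.load("pose3.npz"); e=P["e"]; T=R.from_euler('xyz',P["r"]).as_matrix()
def an(n,c):
    l=(c-e)@T; k=np.polyfit(l[:,0],l[:,2],1); 
    for _ in range(4):
        r=l[:,2]-np.polyval(k,l[:,0]); l=l[abs(r)<.003]; k=np.polyfit(l[:,0],l[:,2],1)
    print(n,len(l),"tool x range",l[:,0].min(),l[:,0].max(),"slope deg",np.degrees(np.arctan(k[0])),"z0 at x=0",k[1],"y slope/mean",np.polyfit(l[:,0],l[:,1],1))
oj=lambda r,g,b:(r>200)&(g>90)&(b<70)
an("handle wrist",cloud(w,sel(w,(296,175,338,320),oj)))
s=vision.get_image("scene"); ds=nets.masks_of(s,"pry_bar")
for d in ds[:3]:
    b=[int(x) for x in d["box"]]; c=cloud(s,d["pixels"]); c=c[c[:,2]>.08]; print(b,d["confidence"],len(c))
    if len(c)>50:
        f=s["frame"].astype(int); m=d["pixels"]
        an("handle scene",cloud(s,m&sel(s,(0,0,640,480),lambda r,g,bb:(r>200)&(g>90)&(bb<70))))
        an("blade scene",cloud(s,m&sel(s,(0,0,640,480),lambda r,g,bb:(bb>110)&(abs(r-bb)<50))))
print(np.array(monitor.get_ee_pos()),monitor.get_eef_rot(),monitor.get_contact_force())
```

```text
handle wrist 6053 tool x range 0.0029793294402476497 0.060961966593714056 slope deg -0.0709604121470023 z0 at x=0 -0.020963984965115003 y slope/mean [-0.00049767 -0.00070545]
[189, 369, 272, 464] 0.97 0
[144, 266, 266, 316] 0.96 820
handle scene 85 tool x range 0.04238628018282744 0.06272681173201686 slope deg 7.623526000517837 z0 at x=0 -0.027208496979501295 y slope/mean [ 0.16024893 -0.01171878]
blade scene 28 tool x range -0.15551782546790108 -0.055436015561093205 slope deg -0.49343857302629124 z0 at x=0 -0.011979231490884666 y slope/mean [-0.08517751 -0.01926704]
[328, 166, 355, 190] 0.66 0
[ 0.62941104 -0.28710017  0.15888299] [ 3.13970060e+00  8.25557591e-05 -1.76978020e+00] [ 0.37690961  0.57584411 -3.24662741]
```

```bash
cat >> h.py <<'E'
TIP=np.array([-.155,0,-.009])
def barpose(s,th,clear=0.0,y=0.0):
    """blade centreline passing 'clear' above rod; tip s beyond the rod; th deg tip-up"""
    t=np.radians(th); x=-.084-np.sin(t)*(.00825+clear)+s*np.cos(t); z=.066+np.cos(t)*(.00825+clear)+s*np.sin(t)
    o=[np.pi,t,psi-np.pi]; Rm=R.from_euler('xyz',o).as_matrix()
    return J(x,y,z)-Rm@TIP,o
def err(p): return np.array(monitor.get_ee_pos())-p
E
python3 - <<'E'
from h import *
for s,th in ((-.03,-2.5),(.051,-2.5),(.051,20)): p,o=barpose(s,th); print(p,bot.ik(p,o))
p,o=barpose(-.03,-2.5,.0015); 
bot.move_ptp(p+[0,0,.06],o); bot.servo_line(p,.1,ori=o); bot.dwell(.3)
e=err(p); print("err",e,np.round(fx(),1),np.array(monitor.get_eef_rot())-o)
off=-e
for s in (0,.02,.035,.044,.051):
    p,o=barpose(s,-2.5,.0015); bot.servo_line(p+off,.08,ori=o); f=fx(); print(s,np.round(err(p),4),np.round(f,1),np.round(monitor.get_torque(),2))
    if abs(f[0])>8: print("STOP");break
np.save("off.npy",off)
s=vision.get_image("scene"); save(s,"s4.png",(290,170,430,290),5); print(monitor.get_t())
E
```

```text
[ 0.68667829 -0.08293688  0.0733203 ] [ 0.13235009  0.61051427 -0.02654747  0.05405159 -0.92895068  0.09369781]
[ 0.66600687 -0.00469873  0.06978713] [ 0.25558017  0.57874688 -0.09908932  0.05599891 -0.8936072  -0.03238032]
[0.66435613 0.00154909 0.02972514] [ 0.07018756  0.6906057   0.12052712 -0.38648809 -1.10032873  0.38230791]
err [0.00032826 0.0001169  0.00068949] [-0.4 -0.  -2. ] [-6.28199927e+00 -1.61312653e-04  1.11801561e-04]
0 [-0.0003  0.0006 -0.0006] [ 0.4  0.8 -2.4] [ 0.04  0.05 -0.04]
0.02 [-0.0004  0.0005 -0.0006] [ 0.6 -0.5 -1.6] [ 0.05  0.1  -0.03]
0.035 [-0.0004  0.0005 -0.0007] [ 0.8 -0.3 -2.2] [ 0.06  0.13 -0.03]
0.044 [-0.0004  0.0003 -0.0007] [-0.7 -0.6 -2.5] [0.01 0.13 0.01]
0.051 [-0.0004  0.0002 -0.0007] [ 0.9 -0.4 -2.4] [ 0.07  0.13 -0.01]
22.2333
```

View pics/s4.png

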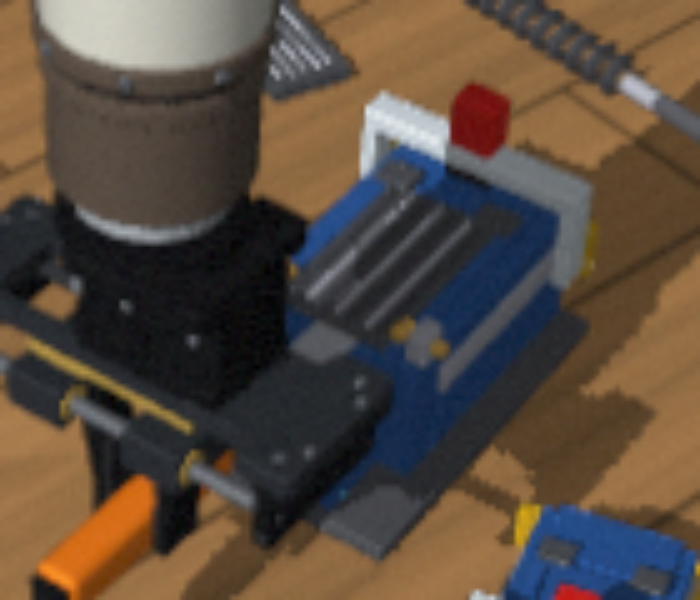

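The bar is in with no contact forces. The crop shows the blade entering centrally and the plate (380,270) still flat. Next I lever in steps.

```bash
cat > lev.py <<'E'
from h import *
def go(s,th,clear=0,v=.05):
    p,o=barpose(s,th,clear); bot.servo_line(p,v,ori=o); f=fx(); print(th,np.round(err(p),4),np.round(f,1),np.round(monitor.get_torque(),2),round(monitor.get_t(),1),monitor.get_grip_width().__round__(3)); return f
def plate(name=None):
    s=vision.get_image("scene"); d=nets.masks_of(s,"coupon")
    if d:
        c=cloud(s,d[0]["pixels"]); x=(c-O)@U; y=(c-O)@V; 
        k=(abs(y)<.026)&(c[:,2]>.08)&(c[:,2]<.115)&(abs(x)<.05); print("plate n",k.sum(),"top z at front/rear",np.polyval(np.polyfit(x[k],c[k,2],1),[-.05,.05]) if k.sum()>20 else "")
    if name: save(s,name,(290,170,430,290),5)
E
python3 - <<'E'
from lev import *
plate()
for th in (0,4,8,11,13,15):
    f=go(.051,th)
    if np.linalg.norm(f)>45: break
plate("s5.png")
E
```

```text
plate n 638 top z at front/rear [0.08637779 0.08718954]
0 [ 0.0003 -0.0006  0.0002] [-0.2  0.3 -1.8] [-0.09  0.13 -0.01] 22.6 0.246
4 [ 0.0002 -0.0007  0.0002] [-0.6 -0.2 -1.5] [-0.26  0.07  0.08] 22.9 0.252
8 [0.0001 0.0006 0.001 ] [3.7 0.7 1.7] [0.76 0.62 0.15] 23.2 0.253
11 [ 0.0004 -0.0007  0.0003] [-1.6  0.2  0.7] [-0.43  0.08  0.04] 23.4 0.25
13 [ 0.0001 -0.0001  0.0002] [ 0.7 -0.2  0.6] [-0.23  0.08  0.01] 23.7 0.25
15 [ 0.     -0.0002  0.    ] [-0.7 -0.7  1.4] [-0.25  0.05 -0.02] 23.9 0.25
plate n 553 top z at front/rear [0.0996586 0.0872594]
```

Run:
```python
from lev import *
go(.051,17)
plate()
go(.051,9); go(.051,2,.0005); go(.051,-2.5,.0015)
plate("s6.png")
```

```text
17 [-0.0001 -0.0004 -0.0002] [-0.5  0.  -0.8] [-0.59  0.01  0.04] 24.3 0.248
plate n 587 top z at front/rear [0.09915009 0.08751371]
9 [-0.0006  0.0008 -0.0003] [ 0.6 -0.2 -0.7] [-0.21  0.07 -0.01] 24.8 0.254
2 [-0.0006 -0.     -0.0008] [ 0.1 -0.9 -1.8] [-0.01  0.11  0.02] 25.2 0.255
-2.5 [-0.0004 -0.0002 -0.0007] [ 0.3  0.4 -3.4] [ 0.08  0.06 -0.  ] 25.6 0.251
plate n 583 top z at front/rear [0.09960297 0.08738565]
```

View pics/s6.png

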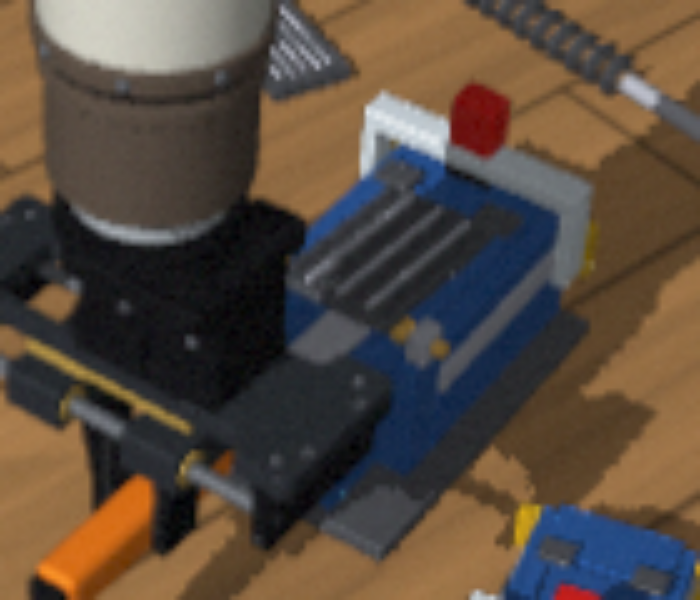

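The plate now stays up on its own: front underside about 93.5 mm, back still seated, and the crop shows its front edge raised at (340,310). Next I withdraw the bar and lay it back at its free original spot.

Run:
```python
from lev import *
go(-.035,-2.5,.0015,.1)
p=np.array(monitor.get_ee_pos()); a=np.radians(78.6); d=np.array([np.cos(a),np.sin(a),0]); g=np.array([.6278,-.297,0])+.010*d; o=[np.pi,0,a-np.pi]
bot.servo_line(p-U*.03+[0,0,.04],.15)
bot.move_ptp(g+[0,0,.06],o); bot.servo_line(g+[0,0,.012],.1); bot.dwell(.3)
z=.012
while z>.002:
    z-=.0015; bot.servo_line(g+[0,0,z],.03); f=fx()
    if f[2]>2: break
print("z",z,np.round(f,1),monitor.get_ee_pos())
jaws.gripper_to(.5); bot.dwell(.2)
bot.servo_line(g+[0,0,.15],.15)
bot.move_ptp([.45,-.45,.3],o)
plate("s7.png")
t=vision.get_image("top"); b=nets.masks_of(t,"pry_bar")
for x in b[:2]: c=cloud(t,x["pixels"]); print(x["box"],np.percentile(c[:,2],[5,95]),np.median(c,0))
f=vision.get_image("scene"); save(f,"s8.png"); print(monitor.get_t(),fx())
```

```text
-2.5 [-0.0001  0.0004 -0.0001] [ 0.8  0.8 -2.3] [0.08 0.11 0.02] 26.7 0.249
z 0.0015000000000000022 [2.4 2.  4.9] [ 0.62998918 -0.28725548  0.00311554]
plate n 575 top z at front/rear [0.09953277 0.08748586]
[384.7, 229.6, 463.5, 256.6] [0.00667927 0.02815325] [ 0.63712625 -0.24990807  0.01777363]
[406.2, 181.4, 480.5, 201.5] [0.00858176 0.02850624] [ 0.80118182 -0.30737224  0.01864891]
34.0333 (np.float64(-0.38770587925445554), np.float64(-0.1766404260361093), np.float64(0.4389152341743281))
```

View pics/s8.png

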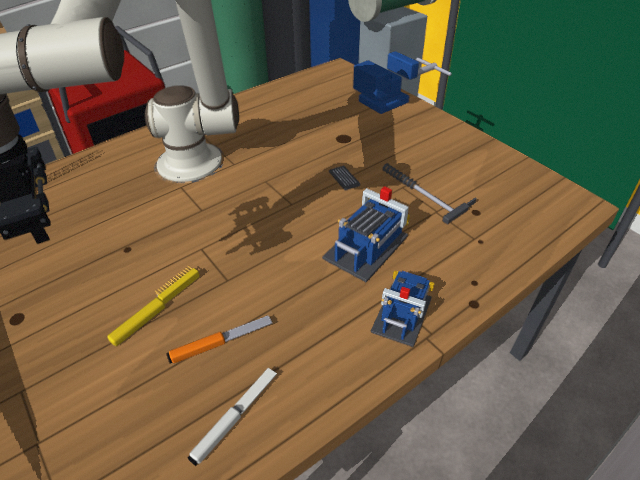

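View pics/s7.png

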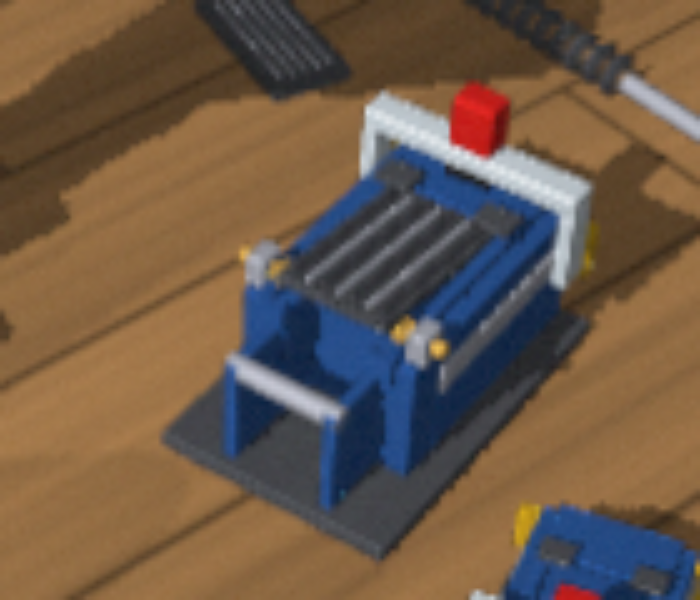

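The bar lies flat at (220,340), off the jig. The plate's front edge rests up on the plungers, the bridge is against its stops at the back, and the other items have not moved.

```bash
python3 -c "
from h import *
print(workorder.sign_off())"
```

```text
the job is handed in; nothing more can be done
None
```

The job is handed in: the bridge is back on its yellow stops, the plate's front edge rests up on the plungers (underside about 93.5 mm) with its back edge still in the nest, the bar lies flat on the bench, and the arm finished at about 34 s.

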